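Fold out the wing of the dressing mirror

TASK

The dressing-table mirror's side wing is propped forward by a flat stay whose slot sits on an upright pin. Lift the stay clear of the pin, swing the wing back with it, and lower the last round hole, the one next to the stay's knob, fully down over the pin, so that the wing stands in line with the centre glass. Be gentle: do not force the stay against the pin or let it fall, and leave the other things on the table where they are.

Things in the scene. Friction and masses are not known exactly. Their poses are not given: they have to be found in the camera images.
- mirror: Folding dressing-table mirror with a wooden base board 250 x 460 mm, 20 mm thick, standing on the table; it does not move. Origin at table height on the line of the glass; -x is the front (the side one looks in from), +y is towards the centre glass, z up. The centre glass is 240 mm wide, its top 310 mm above the table, at x = 0 from y = 104 to 344 mm. Its board reaches from x = -210 to +40 mm and from y = -115 to 345 mm.
- wing_hinge (a point): Upright hinge axis of the wing, given 40 mm above the table; the wing is 215 mm wide, from 50 to 285 mm above the table, and reaches from the hinge towards the mirror's -y.
- wing (a joint): Angle of the wing about its hinge (rad): 0 at the start, grows as the wing swings back; about 0.47 is in line with the centre glass. A lightly rubbing hinge (about 0.12 N m) holds it wherever it is left.
- stay: The stay: a flat brass bar 22 mm wide and 5 mm thick, pivoted on the wing 161 mm from the hinge axis, swivelling freely about the upright and tipping up there. Origin at that pivot, mid-thickness, 42.5 mm above the table; +x runs along the bar to the knob. From the pivot: a slot 30 x 11 mm (middle at 88 mm; on the pin at the start), then two round 11 mm holes. It ends 240 mm from the pivot.
- stay_bar (a joint): How far the stay is tipped up about its pivot (rad): 0 when it lies level, fully down; grows as the knob end is lifted. It drops under its own weight (0.12 to 0.2 kg). Leverage makes a push at the knob about half as large again, or more, at the pin.
- stay_knob (a point): Centre of the brass knob standing upright on the free end of the stay: a cylinder 20 mm across and 30 mm tall, 225 mm from the pivot. With the stay level, the bar's underside is 40 mm, the knob's centre 60 mm and its top 75 mm above the table. The knob overhangs the front of the base board.
- hole_mid (a point): Middle round hole of the stay, 124 mm from the pivot, at the underside of the bar. Not the one wanted.
- hole_last (a point): Last round hole of the stay, next to the knob: 11 mm across, 158 mm from the pivot and 67 mm short of the knob's centre, at the underside of the bar. This one must go over the pin.
- scent_bottle: Amber bottle, 38 mm across and 85 mm tall, loose on the base board; origin under its middle. Leave alone.
- ring_dish: White dish, 68 mm across and 22 mm tall, loose on the base board; origin under its middle. Leave alone.
- hairbrush: Wooden brush lying on the table, origin under it. Leave alone.
- book: Red book lying flat, 150 x 210 x 28 mm. Leave alone.
- cream_jar: White jar, 64 mm across and 55 mm tall. Leave alone.
- mug: Mug, 76 mm across and 90 mm tall. Leave alone.
- pin_plate: Slotted plate 50 x 24 mm on the base board; origin under its middle (20 mm above the table), axes as the mirror's. The pin on it was screwed down by eye: firm, but up to 6 mm from the plate's middle along x, so feel for it. Pin 8 mm thick, its top 2 mm tapering to 5.6 mm, 51 mm above the table. Its shoulder, 19 mm across, 40 mm above the table, is where the bar lies when fully down.

How it is judged:
By the outcome, as a careful person would: the job done as asked, in the order asked, and still so for the second after the job is handed in, with the robot touching nothing.
It also fails if it takes over 48 s, if anything falls off the work surface, if the arm or the gripper's body presses on something with over 40 N, if the wrist force passes 120 N, or if a joint passes its speed limit or range.

ROBOT

A 6-joint arm with a two-finger parallel gripper is mounted at the origin on the work surface. World frame = base frame: x ahead of the robot, y to its left, z up, the work surface at z = 0. Lengths are in m, angles in rad, forces in N, time in s.
With the tool pointing down it reaches from about 0.35 to 0.775 m from the base axis. Payload 7.3 kg.
Tool frame: the origin (TCP) lies midway between the tips of the shut fingers; the grasp point (between the pads) lies robot.grasp_offset behind it (robot.grasp_offset is the distance from the TCP to the grasp point, in m); z points along the fingers, x is the direction in which the jaws open and shut, and the axes are right-handed (so a half turn about z gives the same grasp; the last joint's range is limited). The gripper opens to 92 mm and grips with 3 to 60 N. Pads are 19 mm wide; open, the fingers measure 130 mm over their backs; the gripper's body (75 mm by 190 mm) begins 47 mm behind the grasp point.
Start: joints at [-1.304, 0.342, 1.524, -0, 1.275, -0.146], TCP at [0.211, -0.481, 0.227] pointing down, gripper open.
Joint ranges: [-2.53, 2.53], [-0.77, 2.02], [0.04, 2.7], [-1, 4.14], [0.28, 2.66], [-3.11, 3.11]. Speed limits (rad/s): [2.57, 2.57, 3.14, 3.14, 3.14, 3.14].

INTERFACE

Orientations are given as [roll, pitch, yaw] about the fixed x, y, z axes, in that order (R = Rz(yaw) Ry(pitch) Rx(roll)).
In Python, from cell import robot gives the robot as it stands. The module is installed in compiled form; this text tells all that it offers.
- The arm moves only by the tool move_arm, never from a script. Its argument "increments" is a list of rows, each a list of 7 numbers: the finger opening in mm, from 0 to 91.8, then the shift along the tool's x, y, z in mm, then the turn, a rotation vector about the tool's x, y, z in rad. A call has 1 to 12 rows; each row shifts and turns the pose as measured when the row begins, along the tool's axes as they then stand; what a row does not reach is not made up. A row lasts 1/8 s, in which the tool goes at most 62.5 mm and 10.7 degrees, less where a joint would pass 70% of its speed; a pose out of reach is approached as far as the arm can. A call is refused whole if a number of a shift passes 62.5 or a number of a turn 0.188, either way. A call with a gripper value outside its range is refused whole. The fingers move at their own pace and stop on an object; "newtons" is the grip in N (left out, the last holds). Time passes only in rows, so rows that do not move let the fingers close. It gives the time, the measured TCP pose, the force and the opening at its end, in the units of the state.
- robot.observe(): the state, without advancing time (a new reading comes with each control period).
- robot.read_camera(name): name is "scene" or "side" or "wrist"; returns a dict with "img" (480x640x3 uint8, red, green, blue), "fx", "fy", "cx", "cy" (pixels), "k1" (the pictures are not rectified: a ray, as slopes to the right and down, at radius r is drawn at 1 + k1 r^2 times it, then the intrinsics apply), "T" (4x4, takes a point from camera to world coordinates). Camera axes: x right, y down, z forward; pixel columns grow to the right and rows downward; lengths in m; the calibration is good to about 2 mm. A picture is of the moment at which its call begins. There is no depth.
- robot.hand_in(): hands the job in, once; it reports no verdict.
Trained networks look in the newest picture that a camera, given by its name, has taken for a name from the list of things; names that differ only in an ending like _2 or _b are one class to them, and where a whole thing is asked for, a point or a joint stands for the part that bears it (a point fixed in the world has none). Each returns a list of dicts, best first, with "conf" (0 to 1); they miss things now and then, are a little off and sometimes report something else, mostly with a low value. They report only what shows in the picture. A call takes as long as a camera call.
- robot.look_for(thing, camera): "rect" ([left, top, width, height] in pixels, round what is visible of it).
The state is a dict: "time": time; "qpos": joint angles; "qvel": joint speeds; "joint_efforts": joint torques, N m; "tool_pos": TCP position; "tool_rot": TCP orientation; "contact_force": force on the tool from outside, world axes, zero at the start; "torque": the same for the moment, N m; "opening": finger opening in m.
Only numpy, scipy, OpenCV 4.12 (cv2) and the standard library are available. Lean on these libraries where they do the work, as an engineer would, in place of code of your own. Each camera call takes 0.05 s, during which the arm holds its last target.

## Working session

There is one attempt and no reset: what is moved stays moved. The work goes in short steps, Python scripts to look and compute and a tool call to move; the robot and the scene stay as the last step left them, time stands still between calls to the robot, and variables do not carry over. Pictures are saved under pics/ and viewed, and the job is handed in when it is done.

Besides the shell and the picture viewer there is one more tool, called after ">>>" as name([rows], argument=value, ...), one row to a line, values as JSON. move_arm: Moves the arm, as the interface text tells. Its arguments: {"type":"object","properties":{"increments":{"type":"array"},"newtons":{"type":"number"}},"required":["increments"]}

```bash
mkdir -p pics; python3 - <<'E'
from cell import robot
import cv2,json
s=robot.observe();print(s, robot.grasp_offset)
for n in("scene","side","wrist"):
    c=robot.read_camera(n);cv2.imwrite(f"pics/{n}0.png",c["img"][:,:,::-1])
    print(n,c["fx"],c["fy"],c["cx"],c["cy"],c["k1"],c["T"].tolist())
    for t in("mirror","pin_plate","stay","stay_knob","hole_last","scent_bottle","ring_dish","wing"):
        print(t,[(x["rect"],round(x["conf"],2)) for x in robot.look_for(t,n)][:2])
E
```

```text
{'time': 0.0, 'qpos': array([-1.30399419e+00,  3.42688801e-01,  1.52501789e+00,  7.58616718e-07,
        1.27538007e+00, -1.45992540e-01]), 'qvel': array([ 0.00085328,  0.00122567,  0.00057206, -0.00085645,  0.00046079,
        0.00126939]), 'joint_efforts': array([ 8.46718194e-05, -4.31249428e+01, -2.44218224e+01,  7.16831814e-02,
        5.60270820e-02, -1.23723808e-04]), 'tool_pos': array([ 0.21053169, -0.48049897,  0.22606226]), 'tool_rot': array([-3.14137458e+00,  1.47810630e-03, -1.15800171e+00]), 'contact_force': array([-0.95434759,  0.65396384, -0.22414727]), 'torque': array([0.00677823, 0.03789327, 0.00779885]), 'opening': 0.09166797125155773} 0.0188
scene 592.5018280531287 592.5018280531287 319.6509540445777 242.23541695735037 0.037826127686866044 [[-0.8307312596592534, 0.4366175608336567, -0.3453269172778429, 1.0599948191758037], [0.5566142516774847, 0.66056383633664, -0.5038213899327164, 0.7668982042934288], [0.008133206899112205, -0.6107540615467807, -0.7917785847379605, 1.1355547339142982], [0.0, 0.0, 0.0, 1.0]]
mirror [([104.0, 65.5, 225.1, 179.4], 0.87)]
pin_plate []

[... 829 characters left out ...]

hole_last [([335.9, 200.3, 45.7, 52.5], 0.91), ([360.3, 361.8, 32.1, 26.1], 0.7)]
scent_bottle [([296.5, 177.4, 12.9, 36.0], 0.67)]
ring_dish [([268.5, 168.2, 25.6, 20.0], 0.59)]
wing [([336.2, 87.6, 68.4, 165.1], 0.56)]
wrist 398.0290136354689 398.0290136354689 319.33561205739204 246.51449323597805 -0.08789169395870472 [[0.4020517790551585, -0.8771776253453039, -0.26251434351698577, 0.28089965096432457], [-0.9156165675887737, -0.38491679410759394, -0.1161264946981652, -0.45042701655250916], [0.0008173833451927472, 0.2870513459426798, -0.9579148483435056, 0.38441370667315705], [0.0, 0.0, 0.0, 1.0]]
mirror []
pin_plate []
stay []
stay_knob []
hole_last []
scent_bottle []
ring_dish []
wing []
```

View pics/scene0.png

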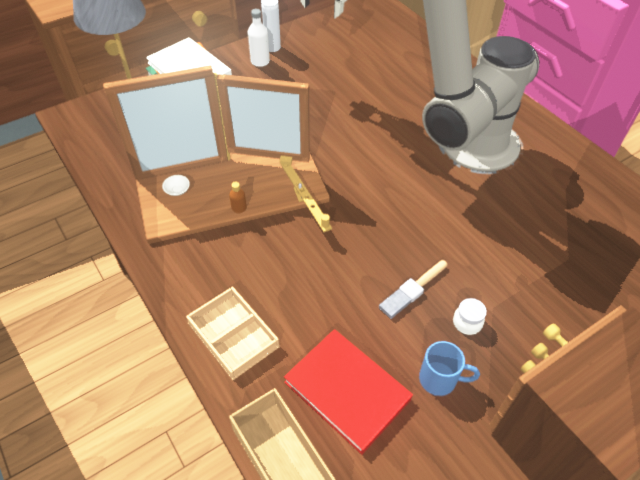

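View pics/side0.png

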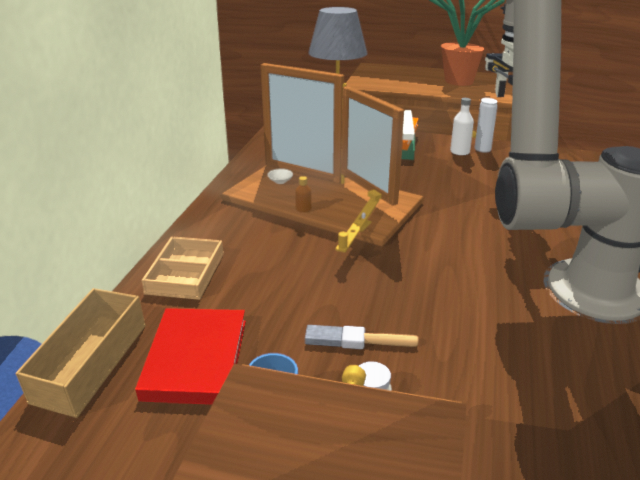

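```bash
python3 - <<'E'
import cv2
a=cv2.imread("pics/scene0.png")[140:260,180:360];b=cv2.imread("pics/side0.png")[150:270,270:450]
cv2.imwrite("pics/sc0z.png",cv2.resize(a,None,fx=4.4,fy=4.4,interpolation=3));cv2.imwrite("pics/si0z.png",cv2.resize(b,None,fx=4.4,fy=4.4,interpolation=3))
E
```

```text
(no output)
```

View pics/sc0z.png

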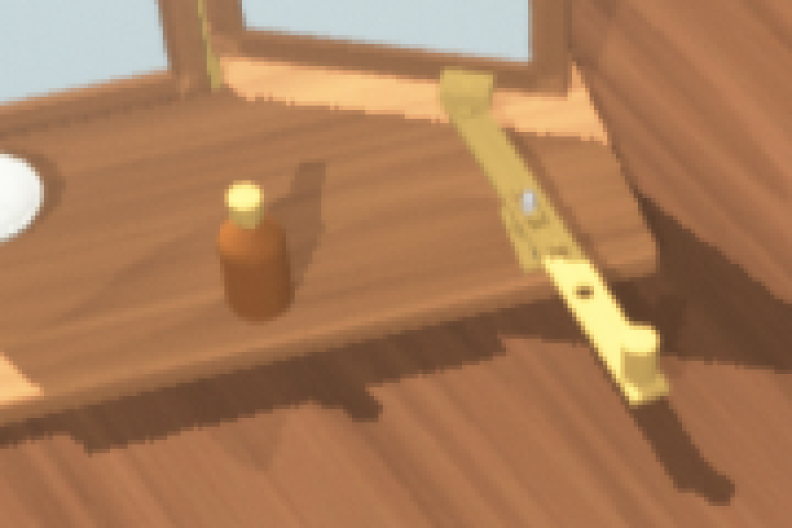

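View pics/si0z.png

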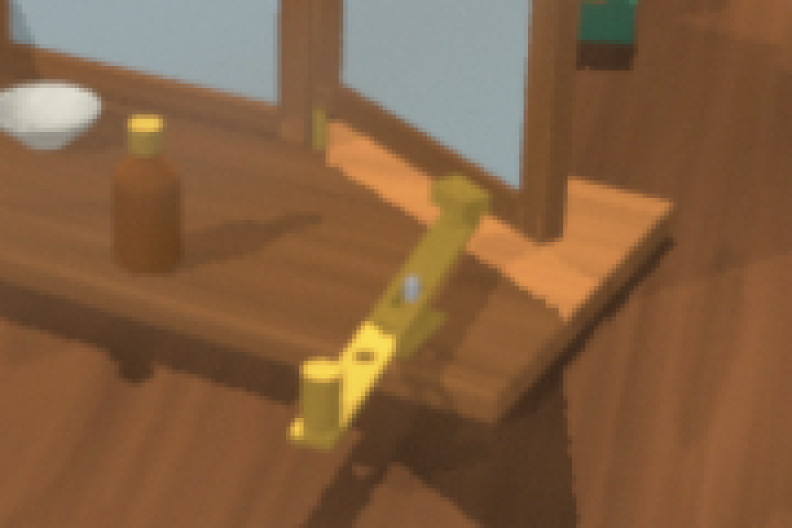

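```bash
cat > h.py <<'E'
import numpy as np,cv2
from cell import robot
from scipy.spatial.transform import Rotation as R
CAL={}
def cam(n,save=None):
    c=robot.read_camera(n)
    if save: cv2.imwrite(save,c["img"][:,:,::-1])
    return c
def K(c): return np.array([[c["fx"],0,c["cx"]],[0,c["fy"],c["cy"]],[0,0,1.]])
def D(c): return np.array([c["k1"],0,0,0.])
def ray(c,u,v):
    p=cv2.undistortPoints(np.array([[[u,v]]],float),K(c),D(c))[0,0]
    return c["T"][:3,3],c["T"][:3,:3]@np.array([p[0],p[1],1])
def atz(c,u,v,z):
    o,d=ray(c,u,v);return o+d*(z-o[2])/d[2]
def tri(a,b):
    A=[];B=[]
    for o,d in(a,b):
        d=d/np.linalg.norm(d);P=np.eye(3)-np.outer(d,d);A.append(P);B.append(P@o)
    return np.linalg.solve(sum(A),sum(B))
def proj(c,p):
    T=np.linalg.inv(c["T"]);q=T[:3,:3]@np.asarray(p,float)+T[:3,3]
    return cv2.projectPoints(q[None],np.zeros(3),np.zeros(3),K(c),D(c))[0].ravel()
E
python3 - <<'E'
from h import *
s=cam("scene");d=cam("side")
np.set_printoptions(precision=4,suppress=True)
for n,a,b,z in [("knobtop",(325.7,215.7),(343.2,233.6),.075),("last",(313,206.4),(353,230.9),.045),("pin",(300,184.5),(363.6,214.3),.051)]:
    print(n,atz(s,*a,z),atz(d,*b,z),tri(ray(s,*a),ray(d,*b)))
print("frontright",atz(s,329,195.2,.02),atz(d,382.5,240.5,.02)); print("backright",atz(d,422.7,197,.02))
print("frontleft",atz(s,148,236,.02),atz(d,224,197,.02))
E
```

```text
knobtop [0.5419 0.0347 0.075 ] [0.5429 0.0311 0.075 ] [0.5425 0.0356 0.0771]
last [ 0.5365 -0.0276  0.045 ] [ 0.5341 -0.0348  0.045 ] [ 0.5348 -0.0292  0.0461]
pin [ 0.5265 -0.1016  0.051 ] [ 0.5232 -0.1044  0.051 ] [ 0.5243 -0.1044  0.0495]
frontright [ 0.47   -0.0549  0.02  ] [ 0.4693 -0.0511  0.02  ]
backright [ 0.4013 -0.2872  0.02  ]
frontleft [ 0.9042 -0.1841  0.02  ] [ 0.8946 -0.1648  0.02  ]
```

```bash
python3 - <<'E'
from h import *
np.set_printoptions(precision=4,suppress=True)
s=cam("scene");d=cam("side")
print("hinge",tri(ray(s,228.9,160),ray(d,342.7,184)),atz(s,228.9,160,.04),atz(d,342.7,184,.04))
yaw=-1.852
xm=np.array([np.cos(yaw),np.sin(yaw)]);ym=np.array([-xm[1],xm[0]])
O=np.array([.4697,-.053])+.21*xm+.115*ym
print("O",O)
def m(p): q=np.array(p[:2])-O;return np.array([q@xm,q@ym])
print("br",m([.4013,-.2872]),"fl",m([.899,-.175]))
pin=np.array([.525,-.103]);kn=np.array([.5423,.0345])
u=(kn-pin)/np.linalg.norm(kn-pin);pv=kn-.225*u
print("pin",m(pin),"knob",m(kn),"pivot",m(pv),pv)
E
```

```text
hinge [ 0.6175 -0.3103  0.0174] [ 0.6288 -0.2855  0.04  ] [ 0.6074 -0.2699  0.04  ]
O [ 0.5219 -0.2867]
br [ 0.034  -0.1157] fl [-0.2119  0.3313]
pin [-0.1773 -0.048 ] knob [-0.3142 -0.0695] pivot [-0.0919 -0.0346] [ 0.5142 -0.1887]
```

```bash
cat > g.py <<'E'
from h import *
from scipy.optimize import brentq
yaw=-1.852
xm=np.array([np.cos(yaw),np.sin(yaw)]);ym=np.array([-xm[1],xm[0]])
O=np.array([.4697,-.053])+.21*xm+.115*ym
H=np.array([0,.098])
def m(p): q=np.array(p[:2])-O;return np.array([q@xm,q@ym])
def w(p): return O+p[0]*xm+p[1]*ym
def pivot(a): return H+.161*np.array([-np.sin(a),-np.cos(a)])
def bar(pin,dist):  # pivot angle and bar dir with pin at dist
    a=brentq(lambda a:np.linalg.norm(pin-pivot(a))-dist,-.1,.9)
    P=pivot(a);u=(pin-P)/np.linalg.norm(pin-P);return a,P,u
def rows(*tgt,op,n=None,dmax=40):
    """tgt: list of (pos, rotvec Rot, nrows); prints increments in tool axes (chained nominally)"""
    s=robot.observe();p=s["tool_pos"];r=R.from_euler("xyz",s["tool_rot"]);out=[]
    for q,rq,k in tgt:
        q=np.asarray(q,float);p0=p;r0=r;dr=(r0.inv()*rq).as_rotvec()
        for i in range(1,k+1):
            q1=p0+(q-p0)*i/k;r1=r0*R.from_rotvec(dr*i/k)
            out.append([op]+(np.round(r.inv().apply(q1-p)*1000,1)+0).tolist()+(np.round((r.inv()*r1).as_rotvec(),3)+0).tolist());p,r=q1,r1
    print(out);return out
def down(y,tilt=0): return R.from_euler("z",y)*R.from_euler("x",tilt)*R.from_euler("x",np.pi)
E
python3 - <<'E'
from g import *
np.set_printoptions(precision=4,suppress=True)
pin=m([.525,-.103])
for d in(.0864,.124,.158):
    a,P,u=bar(pin,d);uw=u[0]*xm+u[1]*ym
    print(d,a,P,w(P),"dir",np.arctan2(uw[1],uw[0]),"knob",w(P+.225*u))
# wing tip
for a in (.47,):print("tip",w(H+.215*np.array([-np.sin(a),-np.cos(a)])))
s=robot.observe();r=R.from_euler("xyz",s["tool_rot"]);print(r.as_matrix(),s["time"])
rows(([.25,-.27,.225],down(-.9),4),([.37,0.0,.2],down(-.3),5),([.5415,.0345,.17],down(-.123),3),op=60)
E
```

```text
0.0864 0.6085113248388143 [-0.092  -0.0341] [ 0.5147 -0.1888] dir 1.4511271988354137 knob [0.5415 0.0346]
0.124 0.3384062839487528 [-0.0534 -0.0539] [ 0.485  -0.2204] dir 1.2422166942979571 knob [ 0.5576 -0.0074]
0.158 0.1239900786435245 [-0.0199 -0.0618] [ 0.4681 -0.2504] dir 1.2023455572854453 knob [ 0.5491 -0.0405]
tip [ 0.4589 -0.1671]
[[ 0.4012 -0.916   0.    ]
 [-0.916  -0.4012 -0.0001]
 [ 0.0001  0.     -1.    ]] 1.55
[[60, -44.4, -30.2, 0.4, 0.0, 0.0, -0.064], [60, -42.3, -33.0, 0.4, 0.0, 0.0, -0.064], [60, -40.1, -35.6, 0.4, 0.0, 0.0, -0.064], [60, -37.7, -38.1, 0.4, 0.0, 0.0, -0.064], [60, -27.4, -52.4, 5.0, 0.0, 0.0, -0.12], [60, -20.9, -55.3, 5.0, 0.0, 0.0, -0.12], [60, -14.1, -57.4, 5.0, 0.0, 0.0, -0.12], [60, -7.2, -58.7, 5.0, 0.0, 0.0, -0.12], [60, -0.1, -59.1, 5.0, 0.0, 0.0, -0.12], [60, 51.2, -27.9, 10.0, 0.0, 0.0, -0.059], [60, 52.8, -24.8, 10.0, 0.0, 0.0, -0.059], [60, 54.1, -21.7, 10.0, 0.0, 0.0, -0.059]]
```

>>> move_arm([
  [60,-44,-30,0,0,0,-0.064],
  [60,-42,-33,0,0,0,-0.064],
  [60,-40,-36,0,0,0,-0.064],
  [60,-38,-38,0,0,0,-0.064],
  [60,-27,-52,5,0,0,-0.12],
  [60,-21,-55,5,0,0,-0.12],
  [60,-14,-57,5,0,0,-0.12],
  [60,-7,-58,5,0,0,-0.12],
  [60,0,-59,5,0,0,-0.12],
], newtons=20)

```text
time: 2.68
tool_pos: [0.3708, 0.0089, 0.2019]
tool_rot: [3.139, -0.01, -0.284]
contact_force: [1.1, -1.1, 0.1]
opening: 0.0597
```

```bash
python3 - <<'E'
from g import *
rows(([.5415,.0345,.15],down(-.123),6),op=60)
E
```

```text
[[60, 26.0, -12.1, 8.9, 0.001, -0.002, -0.027], [60, 26.4, -11.4, 8.8, 0.001, -0.002, -0.027], [60, 26.7, -10.7, 8.8, 0.001, -0.002, -0.027], [60, 27.0, -9.9, 8.8, 0.001, -0.002, -0.027], [60, 27.2, -9.2, 8.7, 0.001, -0.002, -0.027], [60, 27.5, -8.5, 8.7, 0.001, -0.002, -0.027]]
```

>>> move_arm([
  [60,26,-12,9,0.001,-0.002,-0.027],
  [60,26,-11,9,0.001,-0.002,-0.027],
  [60,27,-11,9,0.001,-0.002,-0.027],
  [60,27,-10,9,0.001,-0.002,-0.027],
  [60,27,-9,9,0.001,-0.002,-0.027],
  [60,28,-8,9,0.001,-0.002,-0.027],
  [60,0,0,0,0,0,0],
])

```text
time: 3.55
tool_pos: [0.5475, 0.0427, 0.147]
tool_rot: [-3.138, 0.001, -0.104]
contact_force: [0.3, -0.5, 0.4]
opening: 0.0598
```

```bash
python3 - <<'E'
from g import *
c=cam("wrist","pics/w1.png")
im=cv2.imread("pics/w1.png")
for n,p in (("knob",[.5415,.0345,.075]),("pin",[.525,-.103,.051]),("last",[.5342,-.032,.045])):
    q=proj(c,p);print(n,q)
    cv2.drawMarker(im,tuple(int(x) for x in q),(255,0,255),0,12,1)
cv2.imwrite("pics/w1m.png",im)
print(robot.observe()["time"])
E
```

```text
knob [312.19618052 272.96921586]
pin [310.84179247 427.30396816]
last [312.80805221 343.78285236]
3.6
```

View pics/w1m.png

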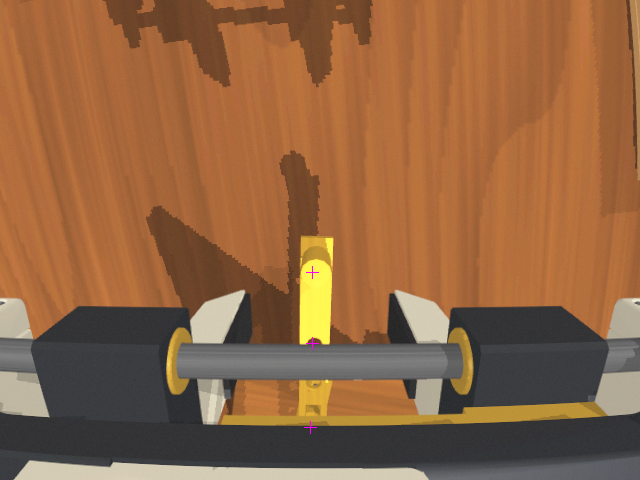

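```bash
python3 - <<'E'
import cv2
a=cv2.imread("pics/w1.png")[225:355,270:370]
cv2.imwrite("pics/w1z.png",cv2.resize(a,None,fx=4.5,fy=4.5,interpolation=3))
E
```

```text
(no output)
```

View pics/w1z.png

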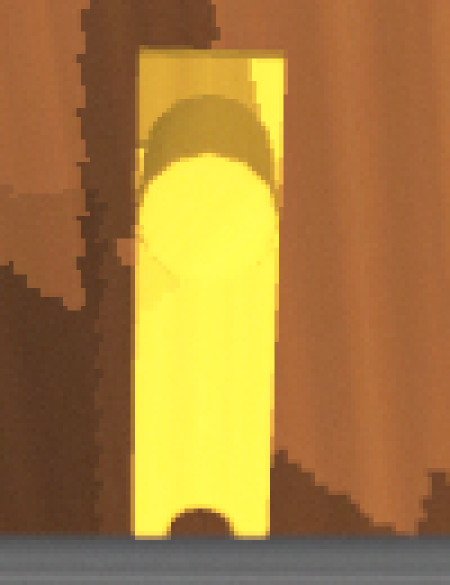

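```bash
python3 - <<'E'
from g import *
c=cam("wrist")
k=atz(c,316.2,273.4,.075);print(k)
# bar heading from bar midline
a=atz(c,270+212/4.5,225+55/4.5,.045);b=atz(c,270+201/4.5,225+530/4.5,.045);print(a,b,np.arctan2(*(a-b)[[1,0]]))
k=(k+[.542,.0345,.075])/2;k[:2]=.5*k[:2]+.5*np.array(k[:2])
rows(([k[0],k[1],.0505],down(-.12),5),op=60)
E
```

```text
[0.54289774 0.03377108 0.075     ]
[0.54484561 0.0485817  0.045     ] [ 0.53458833 -0.03157293  0.045     ] 1.4435194051249
[[60, -0.5, 1.8, 19.4, -0.001, 0.0, 0.003], [60, -0.5, 1.8, 19.4, -0.001, 0.0, 0.003], [60, -0.5, 1.8, 19.4, -0.001, 0.0, 0.003], [60, -0.5, 1.8, 19.4, -0.001, 0.0, 0.003], [60, -0.5, 1.8, 19.5, -0.001, 0.0, 0.003]]
```

>>> move_arm([
  [50,-1,3,19,0,0,0.003],
  [50,-1,2,19,0,0,0.003],
  [50,-1,2,19,0,0,0.003],
  [50,0,1,19,0,0,0.003],
  [50,0,0,15,0,0,0.003],
  [50,0,0,0,0,0,0],
])

```text
time: 4.4
tool_pos: [0.5383, 0.0344, 0.0587]
tool_rot: [-3.139, -0.002, -0.122]
contact_force: [0.0, 0.0, 0.0]
opening: 0.0499
```

```bash
python3 - <<'E'
from g import *
rows(([.5427,.0338,.0505],down(-.125),2),op=60)
E
```

```text
[[60, 2.2, 0.0, 4.1, -0.002, -0.001, 0.001], [60, 2.2, 0.0, 4.1, -0.002, -0.001, 0.001]]
```

>>> move_arm([
  [50,2.2,0,4,0,0,0],
  [45,2,0,4,0,0,0],
  [40,0.5,0,0.5,0,0,0],
])

```text
time: 4.78
tool_pos: [0.5443, 0.0338, 0.0515]
tool_rot: [-3.138, -0.006, -0.122]
contact_force: [-0.3, -0.3, -0.4]
opening: 0.0409
```

```bash
python3 - <<'E'
from g import *
c=cam("wrist","pics/w2.png");print(robot.observe()["time"])
E
```

```text
4.825
```

View pics/w2.png

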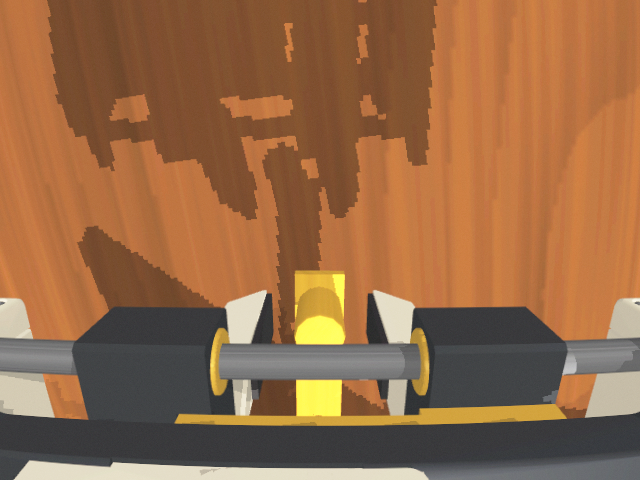

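>>> move_arm([
  [30,-0.7,0,0,0,0,0],
  [22,0,0,0,0,0,0],
  [12,0,0,0,0,0,0],
  [12,0,0,0,0,0,0],
  [12,0,0,0,0,0,0],
], newtons=20)

```text
time: 5.45
tool_pos: [0.5438, 0.0339, 0.0519]
tool_rot: [-3.138, -0.006, -0.122]
contact_force: [-0.4, -0.1, -0.8]
opening: 0.0195
```

>>> move_arm([
  [12,0,0.2,-4,0.018,0,0],
  [12,0,0.2,-4.5,0.02,0,0],
  [12,0,0.2,-4.5,0.02,0,0],
  [12,0,0.2,-4.5,0.02,0,0],
])

```text
time: 5.95
tool_pos: [0.5433, 0.0325, 0.0703]
tool_rot: [-3.055, -0.006, -0.122]
contact_force: [0.2, 0.1, -1.5]
opening: 0.0196
```

```bash
python3 - <<'E'
from g import *
s=robot.observe();print(s["tool_pos"],s["tool_rot"],s["contact_force"],s["torque"])
E
```

```text
[0.54329266 0.03253333 0.07026717] [-3.05520958 -0.00572035 -0.12162972] [ 0.20887464  0.06743839 -1.48766733] [-0.0920141  -0.09334774 -0.02382662]
```

>>> move_arm([
  [12,0,0.2,-4.5,0.02,0,0],
  [12,0,0.2,-4.5,0.02,0,0],
  [12,0,0.2,-4.5,0.02,0,0],
  [12,0,0.2,-4.5,0.02,0,0],
  [12,0,0.2,-4.5,0.02,0,0],
  [12,0,0.2,-4.5,0.02,0,0],
  [12,0,0.2,-4.5,0.02,0,0],
  [12,0,0,0,0,0,0],
])

```text
time: 6.95
tool_pos: [0.5425, 0.0255, 0.1039]
tool_rot: [-2.905, -0.007, -0.123]
contact_force: [0.7, -0.1, -1.1]
opening: 0.0193
```

```bash
python3 - <<'E'
from g import *
s=cam("scene","pics/s2.png");d=cam("side","pics/d2.png")
a=cv2.imread("pics/s2.png")[140:260,240:360];b=cv2.imread("pics/d2.png")[160:260,310:430]
cv2.imwrite("pics/z2.png",np.hstack([cv2.resize(a,(400,400),interpolation=3),cv2.resize(b,(400,400),interpolation=3)]))
s=robot.observe();print(s["tool_pos"],s["tool_rot"],s["contact_force"],s["torque"])
E
```

```text
[0.54232193 0.02564674 0.10353376] [-2.90543958 -0.00626116 -0.12207194] [-0.70579426 -1.42898524 -0.72505231] [-0.35306144 -0.0959426   0.04009999]
```

View pics/z2.png

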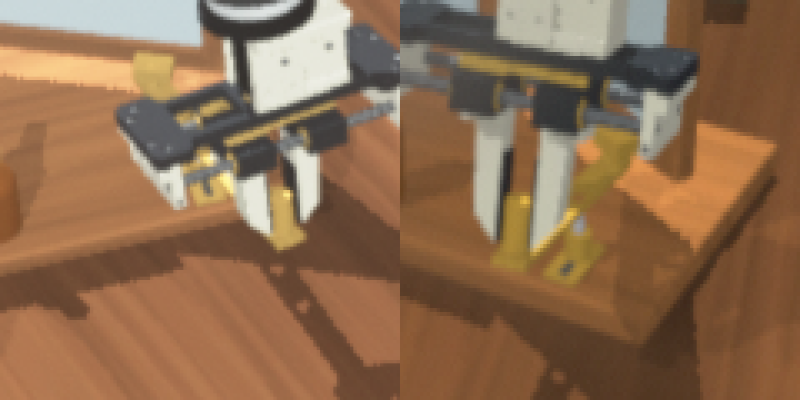

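```bash
python3 - <<'E'
from g import *
pin=m([.525,-.103]);T=[]
for d in np.linspace(.0864,.158,15)[1:]:
    a,P,u=bar(pin,d);uw=u[0]*xm+u[1]*ym
    q=w(P)+.2163*uw;T.append(([q[0],q[1],.1037],down(np.arctan2(uw[1],uw[0])-np.pi/2-.003,.236),1));print(q,a)
rows(*T,op=12)
E
```

```text
[0.54616527 0.01997766] 0.5661397322471775
[0.5500239  0.01402587] 0.5266286436434605
[0.55257976 0.00818766] 0.48908786278750754
[0.5541561  0.00248773] 0.45297407087482494
[ 0.55497726 -0.00307095] 0.4179284804636685
[ 0.55520593 -0.00849563] 0.3837002235406512
[ 0.55496404 -0.01379817] 0.35010600716295043
[ 0.55434538 -0.01899223] 0.3170070903278837
[ 0.55342368 -0.02409176] 0.28429530890640603
[ 0.55225792 -0.02911026] 0.2518841656753687
[ 0.55089607 -0.03406043] 0.21970291663352004
[ 0.54937763 -0.03895395] 0.1876925114459706
[ 0.54773564 -0.0438015 ] 0.1558027250022043
[ 0.54599795 -0.04861272] 0.1239900786435245
[[12, 4.5, 5.0, -1.3, 0.0, 0.006, 0.051], [12, 4.8, 5.1, -1.2, 0.0, 0.009, 0.039], [12, 3.7, 5.0, -1.2, 0.0, 0.008, 0.032], [12, 2.9, 5.0, -1.2, 0.0, 0.006, 0.026], [12, 2.3, 5.0, -1.2, 0.0, 0.005, 0.021], [12, 1.8, 5.0, -1.2, 0.0, 0.004, 0.017], [12, 1.4, 5.0, -1.2, 0.0, 0.003, 0.014], [12, 1.1, 5.0, -1.2, 0.0, 0.003, 0.012], [12, 0.8, 5.0, -1.2, 0.0, 0.002, 0.009], [12, 0.6, 5.0, -1.2, 0.0, 0.002, 0.007], [12, 0.5, 5.0, -1.2, 0.0, 0.001, 0.006], [12, 0.3, 5.0, -1.2, 0.0, 0.001, 0.004], [12, 0.2, 5.0, -1.2, 0.0, 0.001, 0.003], [12, 0.1, 5.0, -1.2, 0.0, 0.0, 0.002]]
```

>>> move_arm([
  [12,4.5,5,-1.3,0,0.006,0.051],
  [12,4.8,5,-1.2,0,0.009,0.039],
  [12,3.7,5,-1.2,0,0.008,0.032],
  [12,2.9,5,-1.2,0,0.006,0.026],
  [12,2.3,5,-1.2,0,0.005,0.021],
  [12,1.8,5,-1.2,0,0.004,0.017],
  [12,1.4,5,-1.2,0,0.003,0.014],
])

```text
time: 7.92
tool_pos: [0.5556, -0.015, 0.1034]
tool_rot: [-2.905, -0.0, -0.334]
contact_force: [1.1, -0.1, -0.6]
opening: 0.0197
```

```bash
python3 - <<'E'
from g import *
pin=m([.525,-.103]);T=[]
for d in np.linspace(.124,.158,8)[1:]:
    a,P,u=bar(pin,d);uw=u[0]*xm+u[1]*ym
    q=w(P)+.2163*uw;T.append(([q[0],q[1],.1037],down(np.arctan2(uw[1],uw[0])-np.pi/2-.003,.236),1))
rows(*T,op=12)
s=robot.observe();print(s["contact_force"],s["torque"])
E
```

```text
[[12, 0.3, 5.5, -1.6, 0.0, 0.002, 0.008], [12, 0.7, 4.7, -1.1, 0.0, 0.002, 0.008], [12, 0.5, 4.7, -1.1, 0.0, 0.002, 0.007], [12, 0.4, 4.7, -1.1, 0.0, 0.001, 0.005], [12, 0.3, 4.7, -1.1, 0.0, 0.001, 0.004], [12, 0.2, 4.7, -1.1, 0.0, 0.001, 0.003], [12, 0.1, 4.7, -1.1, 0.0, 0.0, 0.002]]
[ 1.08646793 -0.10209814 -0.64669638] [-0.11600666 -0.24435497  0.1284937 ]
```

>>> move_arm([
  [12,0.3,5.5,-1.6,0,0.002,0.008],
  [12,0.7,4.7,-1.1,0,0.002,0.008],
  [12,0.5,4.7,-1.1,0,0.002,0.007],
  [12,0.4,4.7,-1.1,0,0.001,0.005],
  [12,0.3,4.7,-1.1,0,0.001,0.004],
  [12,0.2,4.7,-1.1,0,0.001,0.003],
  [12,0.1,4.7,-1.1,0,0,0.002],
  [12,0,0,0,0,0,0],
])

```text
time: 8.93
tool_pos: [0.5451, -0.0514, 0.1036]
tool_rot: [-2.906, -0.001, -0.375]
contact_force: [0.4, -1.8, -1.7]
opening: 0.0195
```

```bash
cat > look.py <<'E'
import sys
from g import *
n=sys.argv[1]
s=cam("scene",f"pics/s{n}.png");d=cam("side",f"pics/d{n}.png");w_=cam("wrist",f"pics/w{n}.png")
a=cv2.imread(f"pics/s{n}.png")[140:240,240:340];b=cv2.imread(f"pics/d{n}.png")[165:265,310:410]
cv2.imwrite(f"pics/z{n}.png",np.hstack([cv2.resize(a,(400,400),interpolation=3),cv2.resize(b,(400,400),interpolation=3)]))
s=robot.observe();print(s["time"],s["tool_pos"],s["tool_rot"],s["contact_force"],s["torque"])
E
python3 look.py 3
```

```text
9.075 [ 0.54518504 -0.0509739   0.10357567] [-2.90567243e+00 -5.24902969e-04 -3.74368642e-01] [-0.7182308  -1.35118696 -0.53241375] [-0.38183635 -0.1365335   0.1934193 ]
```

View pics/z3.png

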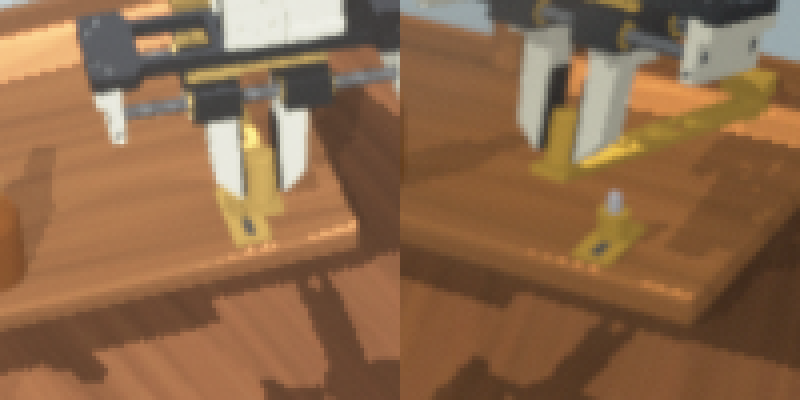

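View pics/s3.png

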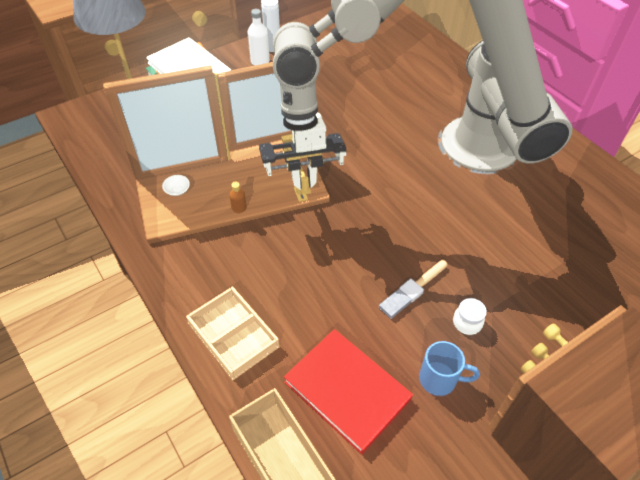

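View pics/w3.png

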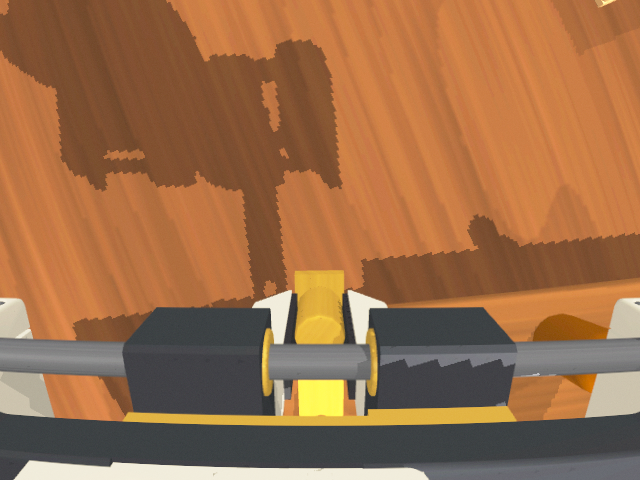

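>>> move_arm([
  [12,0.1,-0.7,4.5,-0.02,0,0],
  [12,0.1,-0.7,4.5,-0.02,0,0],
  [12,0.1,-0.7,4.5,-0.02,0,0],
  [12,0.1,-0.7,4.5,-0.02,0,0],
  [12,0.1,-0.7,4.5,-0.02,0,0],
  [12,0.1,-0.7,4.5,-0.02,0,0],
  [12,0,0,0,0,0,0],
])

```text
time: 9.95
tool_pos: [0.549, -0.0413, 0.0754]
tool_rot: [-3.035, 0.001, -0.373]
contact_force: [0.4, -0.6, -1.1]
opening: 0.0196
```

```bash
python3 look.py 4; python3 - <<'E'
from g import *
d=cam("side");print(atz(d,363.75,213.3,.051))
E
```

```text
10.1 [ 0.5492706  -0.0416241   0.07591383] [-3.03372642e+00 -2.47147812e-04 -3.73771071e-01] [ 1.47789521  1.01161492 -0.59875139] [ 0.01530201 -0.24103576  0.12359015]
[ 0.5237174  -0.10917451  0.051     ]
```

View pics/z4.png

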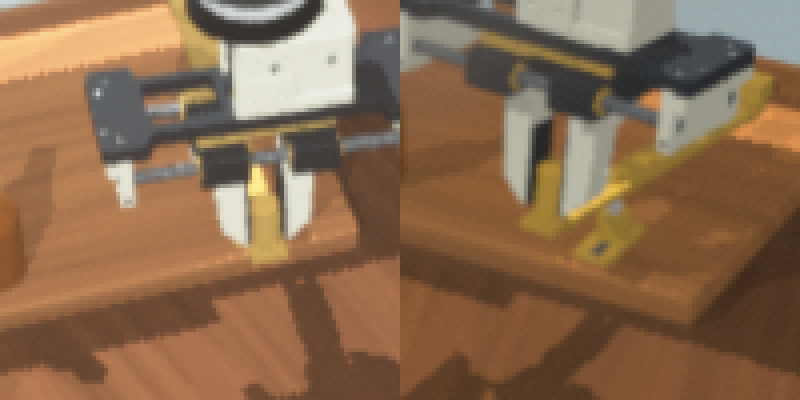

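View pics/w4.png

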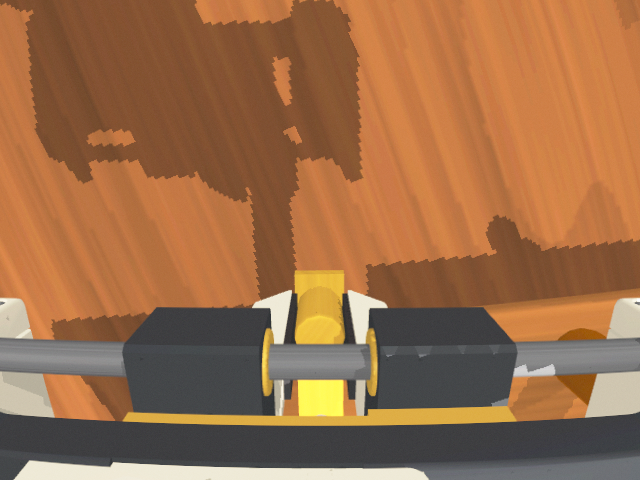

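```bash
python3 - <<'E'
import cv2,numpy as np
a=cv2.imread("pics/d3.png")[203:233,348:378];b=cv2.imread("pics/side0.png")[203:233,348:378]
f=lambda x:cv2.resize(x,(400,400),interpolation=0)
cv2.imwrite("pics/z5.png",np.hstack([f(a),f(b)]))
E
```

```text
(no output)
```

View pics/z5.png

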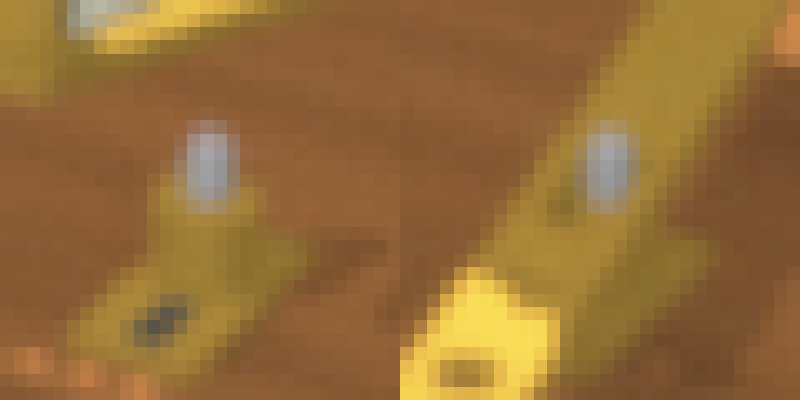

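```bash
python3 - <<'E'
from g import *
d=cam("side")
from scipy.optimize import least_squares
def ext(p):
    t=np.linspace(0,6.283,60)
    P=[proj(d,[p[0]+r*np.cos(a),p[1]+r*np.sin(a),z]) for a in t for r,z in((.0028,.051),(.004,.049),(.004,.040))]
    P=np.array(P);return np.array([P[:,0].mean(),P[:,1].min(),P[:,1].max()])
print(ext([.526,-.102]))
for tgt in ([363.1,211.65,218.4],):
    r=least_squares(lambda p:ext(p)-tgt,[.525,-.103],diff_step=1e-3);print(r.x,r.fun)
# knob reference now: project knob base corners
k=robot.observe()["tool_pos"];print(k)
E
python3 - <<'E'
import cv2,numpy as np
a=cv2.imread("pics/side0.png")[217:257,333:363];b=cv2.imread("pics/scene0.png")[175:235,295:340]
cv2.imwrite("pics/z6.png",np.hstack([cv2.resize(a,None,fx=12,fy=12,interpolation=0),cv2.resize(b,(360,480),interpolation=0)]))
E
```

```text
[362.12104916 214.05655381 219.66945244]
[ 0.52536857 -0.11111678] [-1.33866562e-04  5.89410942e-01 -5.79371927e-01]
[ 0.54925415 -0.04184123  0.07600728]
```

View pics/z6.png

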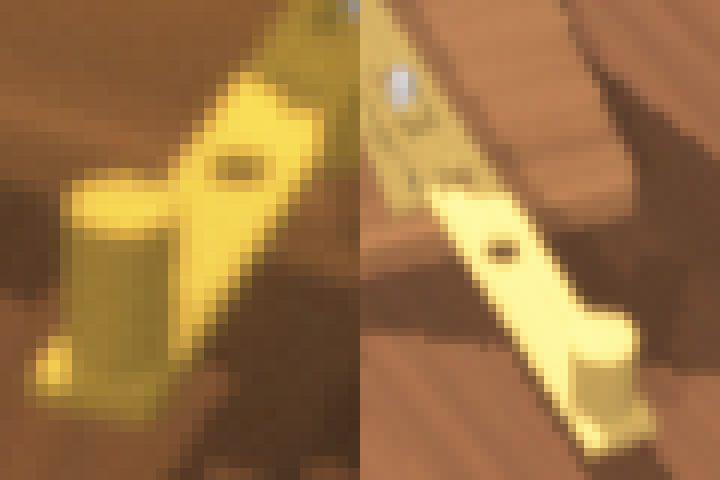

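```bash
python3 - <<'E'
from g import *
from scipy.optimize import least_squares
np.set_printoptions(precision=4,suppress=True)
def ext(c,p,rz):
    t=np.linspace(0,6.283,80)
    P=np.array([proj(c,[p[0]+r*np.cos(a),p[1]+r*np.sin(a),z]) for a in t for r,z in rz])
    return np.array([(P[:,0].min()+P[:,0].max())/2,P[:,1].min(),P[:,1].max()])
knob=((.01,.075),(.01,.045)); pin=((.0028,.051),(.004,.049),(.004,.040))
d=cam("side");s=cam("scene")
for n,c,rz,t,use in(("side knob",d,knob,[342.2,230.5,248.2],3),("side pin",d,pin,[363.1,211.65,218.4],3),
   ("scene knob",s,knob,[325,213.2,227.6],3),("scene pin",s,pin,[299.75,182.6,188.5],3)):
    for w in ([1,1,1],[1,1,0]):
        r=least_squares(lambda p:(ext(c,p,rz)-t)*w,[.53,0],diff_step=1e-3);print(n,w,r.x,r.fun)
E
```

```text
side knob [1, 1, 1] [0.545  0.0301] [-0.0001  0.3142 -0.2993]
side knob [1, 1, 0] [0.5453 0.0289] [-0. -0. -0.]
side pin [1, 1, 1] [ 0.5254 -0.1111] [-0.0001  0.5892 -0.5792]
side pin [1, 1, 0] [ 0.5259 -0.1139] [-0.  0. -0.]
scene knob [1, 1, 1] [0.5443 0.0354] [ 0.     -0.1286  0.1272]
scene knob [1, 1, 0] [0.5445 0.0358] [-0.  0.  0.]
scene pin [1, 1, 1] [ 0.526  -0.1038] [-0.0001  0.4485 -0.4468]
scene pin [1, 1, 0] [ 0.5252 -0.1051] [-0.  0. -0.]
```

```bash
python3 - <<'E'
from g import *
d=cam("side")
im=cv2.imread("pics/d4.png")[190:235,340:385]
im=cv2.resize(im,(720,720),interpolation=0)
def mk(p,col):
    q=proj(d,p);cv2.drawMarker(im,(int((q[0]+.5-340)*16),int((q[1]+.5-190)*16)),col,1,16,1);print(q)
mk([.5252,-.1029,.0615],(255,0,255))   # hole top predicted
mk([.525,-.106,.051],(255,255,0))
cv2.imwrite("pics/z7.png",im)
E
```

```text
[362.8014612  210.49114174]
[362.95669584 213.88015298]
```

View pics/z7.png

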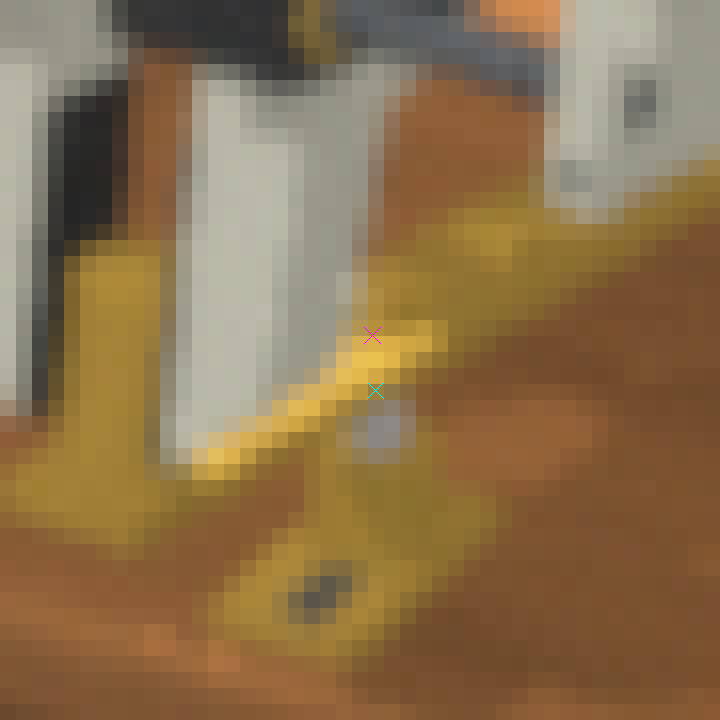

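>>> move_arm([
  [12,0.4,1.3,0,0,0,0],
  [12,0.2,1.3,0,0,0,0],
  [12,0,0,2,-0.009,0,0],
  [12,0,0,2,-0.009,0,0],
  [12,0,0,0,0,0,0],
])

```text
time: 10.98
tool_pos: [0.5488, -0.0446, 0.0714]
tool_rot: [-3.053, -0.0, -0.374]
contact_force: [0.7, 0.1, -0.1]
opening: 0.0196
```

```bash
python3 - <<'E'
from g import *
s=robot.observe();print(s["time"],s["tool_pos"],s["tool_rot"],s["contact_force"],s["torque"])
d=cam("side","pics/d8.png");s=cam("scene","pics/s8.png")
im=cv2.imread("pics/d8.png")[185:235,335:385];b=cv2.imread("pics/s8.png")[150:210,275:335]
cv2.imwrite("pics/z8.png",np.hstack([cv2.resize(im,(400,400),interpolation=0),cv2.resize(b,(400,400),interpolation=0)]))
E
```

```text
10.975 [ 0.54876881 -0.04457196  0.07139783] [-3.05341685e+00 -1.49001436e-04 -3.74489316e-01] [ 0.71379121  0.12849123 -0.10400119] [-0.03399024 -0.15663519  0.14906992]
```

View pics/z8.png

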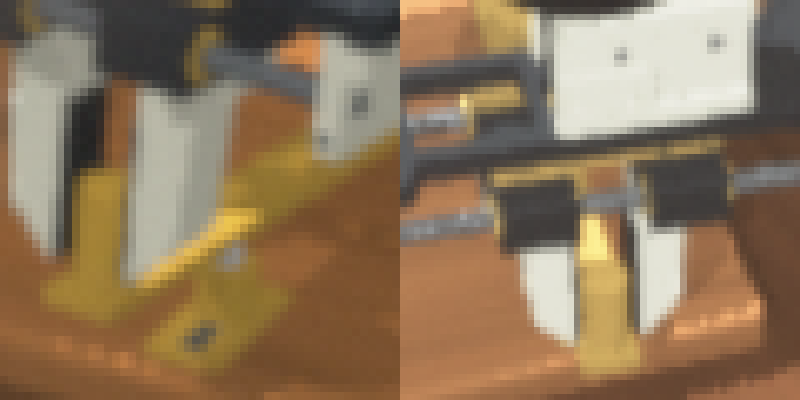

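>>> move_arm([
  [12,0,-0.1,1.5,-0.0067,0,0],
  [12,0,-0.1,1.5,-0.0067,0,0],
  [12,0,0,0,0,0,0],
])

```text
time: 11.45
tool_pos: [0.549, -0.0443, 0.0684]
tool_rot: [-3.068, -0.0, -0.375]
contact_force: [1.0, -0.7, -0.7]
opening: 0.0192
```

>>> move_arm([
  [12,0,-0.1,1.2,-0.0055,0,0],
  [12,0,0,0,0,0,0],
])

```text
time: 11.7
tool_pos: [0.5491, -0.0442, 0.0671]
tool_rot: [-3.073, -0.0, -0.375]
contact_force: [0.2, -0.5, -1.0]
opening: 0.0195
```

>>> move_arm([
  [12,0,-0.1,1.2,-0.0055,0,0],
  [12,0,0,0,0,0,0],
])

```text
time: 11.95
tool_pos: [0.5491, -0.044, 0.0658]
tool_rot: [-3.079, -0.0, -0.375]
contact_force: [0.1, 0.0, -2.0]
opening: 0.0192
```

>>> move_arm([
  [12,0,-0.1,1.2,-0.0055,0,0],
  [12,0,0,0,0,0,0],
])

```text
time: 12.2
tool_pos: [0.5492, -0.0439, 0.0645]
tool_rot: [-3.085, -0.0, -0.375]
contact_force: [0.8, -0.9, -1.3]
opening: 0.0193
```

>>> move_arm([
  [12,0,-0.1,1.2,-0.0055,0,0],
  [12,0,0,0,0,0,0],
])

```text
time: 12.45
tool_pos: [0.5492, -0.0437, 0.0632]
tool_rot: [-3.091, -0.0, -0.375]
contact_force: [1.0, -0.8, -1.3]
opening: 0.0192
```

```bash
python3 - <<'E'
from g import *
s=robot.observe();print(s["time"],s["tool_pos"],s["tool_rot"],s["contact_force"],s["torque"])
d=cam("side","pics/d9.png");w_=cam("wrist","pics/w9.png")
im=cv2.imread("pics/d9.png")[185:235,335:385];b=cv2.imread("pics/w9.png")[260:420,240:400]
cv2.imwrite("pics/z9.png",np.hstack([cv2.resize(im,(400,400),interpolation=0),cv2.resize(b,(400,400),interpolation=0)]))
E
```

```text
12.45 [ 0.54924104 -0.04372548  0.06324859] [-3.09128669e+00 -3.77703938e-04 -3.74772975e-01] [ 1.02825872 -0.81775321 -1.30647059] [-0.08983368 -0.18212788  0.13502425]
```

View pics/z9.png

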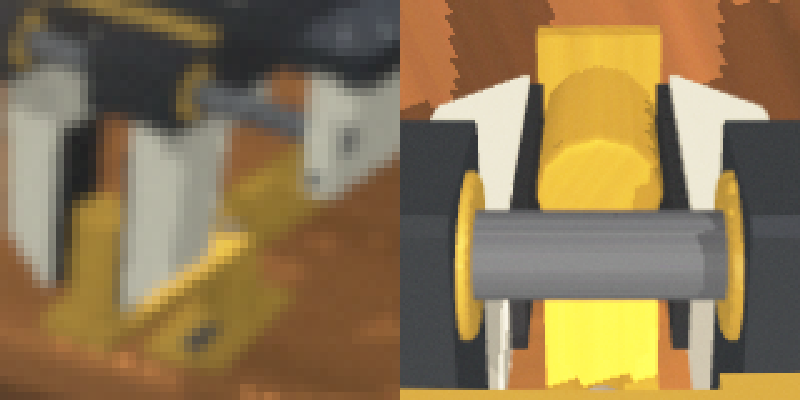

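>>> move_arm([
  [12,0,-0.1,1.3,-0.006,0,0],
  [12,0,-0.1,1.3,-0.006,0,0],
  [12,0,0,0,0,0,0],
])

```text
time: 12.92
tool_pos: [0.5494, -0.0435, 0.0606]
tool_rot: [-3.104, -0.001, -0.375]
contact_force: [0.0, 0.2, -0.4]
opening: 0.0195
```

>>> move_arm([
  [12,0,-0.1,1.3,-0.006,0,0],
  [12,0,-0.1,1.3,-0.006,0,0],
  [12,0,0,0,0,0,0],
])

```text
time: 13.3
tool_pos: [0.5495, -0.0433, 0.0578]
tool_rot: [-3.117, -0.0, -0.375]
contact_force: [0.8, -0.6, -0.8]
opening: 0.0196
```

>>> move_arm([
  [12,0,-0.1,1.3,-0.006,0,0],
  [12,0,-0.1,1.3,-0.006,0,0],
  [12,0,0,0,0,0,0],
])

```text
time: 13.68
tool_pos: [0.5495, -0.0431, 0.055]
tool_rot: [-3.13, -0.0, -0.375]
contact_force: [-0.5, -1.6, -1.4]
opening: 0.0193
```

>>> move_arm([
  [12,0,-0.1,1.2,-0.005,0,0],
  [12,0,-0.1,1.2,-0.005,0,0],
  [12,0,0,0,0,0,0],
])

```text
time: 14.05
tool_pos: [0.5496, -0.0429, 0.0524]
tool_rot: [-3.141, -0.0, -0.375]
contact_force: [1.0, -1.0, -1.4]
opening: 0.0191
```

```bash
python3 - <<'E'
from g import *
s=robot.observe();print(s["time"],s["tool_pos"],s["tool_rot"],s["contact_force"],s["torque"])
d=cam("side","pics/d10.png");w_=cam("wrist","pics/w10.png")
im=cv2.imread("pics/d10.png")[185:235,335:385];b=cv2.imread("pics/w10.png")[260:420,240:400]
cv2.imwrite("pics/z10.png",np.hstack([cv2.resize(im,(400,400),interpolation=0),cv2.resize(b,(400,400),interpolation=0)]))
E
```

```text
14.05 [ 0.54963252 -0.04286546  0.05240554] [-3.14066344e+00 -3.87121251e-04 -3.74937588e-01] [ 1.03045297 -1.00961891 -1.36925166] [-0.10771988 -0.23865526  0.17080151]
```

View pics/z10.png

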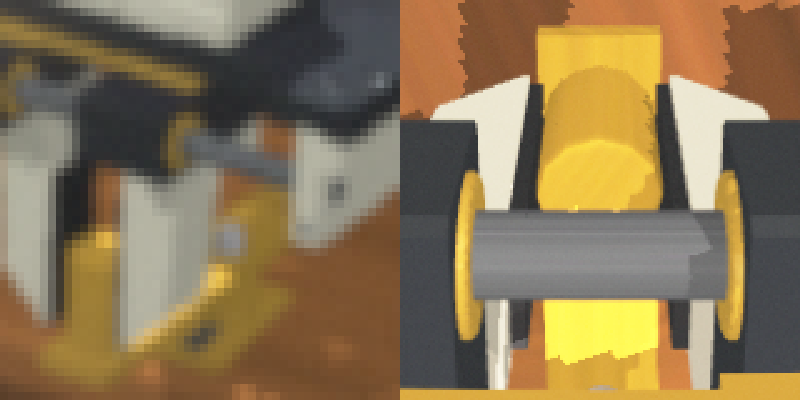

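>>> move_arm([
  [12,0,0,0.5,0,0,0],
  [12,0,0,0,0,0,0],
])

```text
time: 14.4
tool_pos: [0.5498, -0.0429, 0.0521]
tool_rot: [-3.14, -0.001, -0.375]
contact_force: [0.4, -0.6, -0.2]
opening: 0.0197
```

>>> move_arm([
  [12,0,0,0.4,0,0,0],
  [12,0,0,0,0,0,0],
])

```text
time: 14.65
tool_pos: [0.5498, -0.0429, 0.0519]
tool_rot: [-3.14, -0.001, -0.375]
contact_force: [0.5, 0.2, -0.2]
opening: 0.0193
```

>>> move_arm([
  [22,0,0,0,0,0,0],
  [26,0,0,0,0,0,0],
  [34,0,0,0,0,0,0],
  [42,0,0,0,0,0,0],
  [42,0,0,-5,0,0,0],
  [42,0,0,-20,0,0,0],
  [42,0,0,-40,0,0,0],
  [42,0,0,-50,0,0,0],
])

```text
time: 15.65
tool_pos: [0.5471, -0.0424, 0.1667]
tool_rot: [-3.141, 0.009, -0.376]
contact_force: [0.6, 0.4, 0.1]
opening: 0.0422
```

>>> move_arm([
  [42,0,-50,-10,0,0,0],
  [42,0,-50,0,0,0,0],
  [42,0,-50,0,0,0,0],
  [42,0,0,0,0,0,0],
])

```text
time: 16.15
tool_pos: [0.6067, 0.0998, 0.1846]
tool_rot: [-3.138, -0.003, -0.379]
contact_force: [-0.0, -0.8, -0.8]
opening: 0.0423
```

```bash
python3 look.py 11; python3 - <<'E'
import cv2,numpy as np
b=cv2.imread("pics/s11.png");a=cv2.imread("pics/d11.png")
f=lambda x:cv2.resize(x,(400,400),interpolation=3)
cv2.imwrite("pics/v11.png",np.vstack([cv2.resize(np.hstack([b,a]),(800,300)),cv2.resize(np.hstack([b[140:240,240:340],a[170:270,310:410]]),(600,300),interpolation=3).repeat(1,0) if 0 else np.hstack([cv2.resize(b[150:230,250:350],(400,300),interpolation=0),cv2.resize(a[180:250,320:413],(400,300),interpolation=0)])]))
E
```

```text
16.3 [0.60581389 0.0961269  0.18436064] [-3.13930804e+00 -2.36152246e-03 -3.83030834e-01] [ 0.66173531 -0.95870934 -0.14805533] [-0.04189019 -0.06901989  0.01667373]
```

View pics/v11.png

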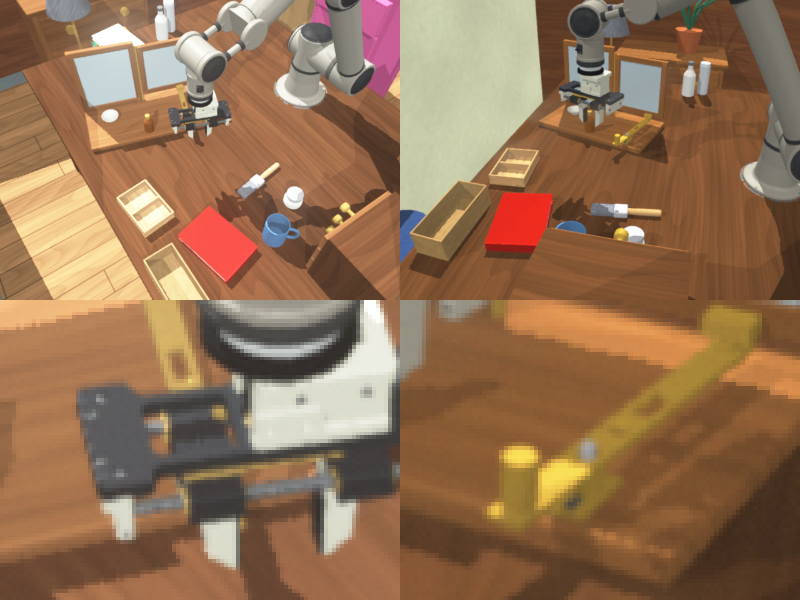

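>>> move_arm([
  [42,-50,-30,-10,0,0,0],
  [42,-50,-40,-10,0,0,0],
  [42,-40,-40,0,0,0,0],
  [42,0,0,0,0,0,0],
])

```text
time: 16.8
tool_pos: [0.5154, 0.2478, 0.2048]
tool_rot: [-3.14, -0.002, -0.393]
contact_force: [-0.1, 0.0, -0.2]
opening: 0.0419
```

```bash
python3 look.py 12; python3 - <<'E'
import cv2,numpy as np
b=cv2.imread("pics/s12.png");a=cv2.imread("pics/d12.png")
cv2.imwrite("pics/v12.png",np.hstack([cv2.resize(b[50:250,90:350],(520,400),interpolation=3),cv2.resize(b[140:220,270:326],(280,400),interpolation=0)]))
E
```

```text
16.95 [0.51745457 0.24457491 0.20456318] [-3.14101951e+00 -2.83886534e-03 -3.97686416e-01] [-0.71438424 -0.37691815  0.59126844] [-0.01311535 -0.11663349 -0.03502844]
```

View pics/v12.png

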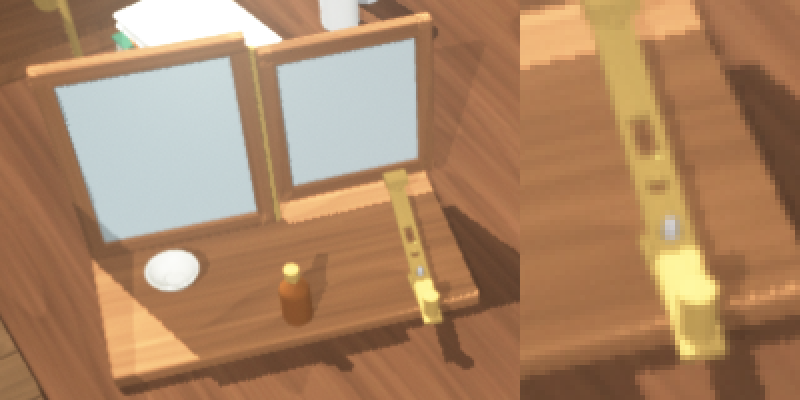

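The picture shows the slot and the middle hole free, and the pin standing through the hole next to the knob. The stay lies level, the wing is in line with the centre glass, and the bottle and dish haven't moved.

```bash
python3 -c "
from cell import robot
print(robot.hand_in())"
```

```text
the job is handed in; nothing more can be done
None
```

The job is done and handed in at about 17 s. I gripped the knob, tipped the stay up about 0.23 rad clear of the pin, swung the wing back with it, and lowered the last round hole over the pin in small steps. Then I let go and moved the arm away.

- **Fit:** The last pictures, from the side and scene cameras, show the pin standing up through the hole next to the knob, with the slot and middle hole free. The bar was level and resting on the shoulder at release: the tool was back at the height where it first gripped, and the weight had come off it.
- **Wing:** It looks in line with the centre glass in the scene picture. I did not measure its angle.
- **Forces:** In the readings after each move the wrist force stayed around 2–3 N or less. No contact with the pin showed while lowering.
- **Other things:** The bottle and dish look unmoved in the last picture. The brush, book, jar and mug were away from the arm's path and looked undisturbed in the last wide view.
- **Disagreement:** The cameras differed by up to about 8 mm on where the pin stands. I corrected each using the gripped knob as a reference, which brought them to about 2 mm, and that proved good enough: the hole went on at the first lowering.

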